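# Shim a plaster mould tight in its clamping frame

## Task

First press the terracotta plug in the top of the plaster mould fully home. Then take shims from the rack and stand them upright, side by side, in the slot between the mould and the sprung jaw until pushing the jaw towards the mould squeezes the stack tight before the jaw reaches its end stop. Finish while holding the jaw pushed firmly against the stack (do not let go), with unused shims still in the rack and the other things on the table left alone.

Things in the scene. Friction and masses are not known exactly. Their poses are not given: they have to be found in the camera images.
- frame: wooden clamping frame fixed to the table: base board 300 x 100 x 12 with two low side rails (18 above the board, 72 apart inside). Origin on the table under the board; its x axis runs along the frame from the jaw towards the mould, z up. The board's top, on which shims stand, is 12 above the origin
- mould: white plaster mould, 90 long (frame x) x 64 x 48 high, with a steel bracket behind it, fixed on the board of the frame, axes as the frame's; it stands nearer to or farther from the jaw each time. Origin: centre of its underside
- mould_face (a point): middle of the mould's flat upright face that looks at the jaw, 22 above the board (mould 64 wide, 48 high); frame axes
- plug (a joint): how far the plug has been pressed into the mould: 0 = 10 mm proud, 0.010 m = fully home. It slides straight down with about 5 N of friction and stays where it is left
- plug_top (a point): centre of the top of the round terracotta plug (42 across) in the top of the mould. This point is 60 above the frame's board when the plug is fully home, 70 when it is most proud
- jaw (a joint): travel of the sliding jaw towards the mould: 0 = sprung fully back, 0.028 m = its end stop, where it can go no farther. A return spring pushes it back to 0 with 3 N at 0 rising to about 7 N at the end stop. Without enough shims it meets its end stop before anything is tight
- jaw_face (a point): middle of the jaw's flat aluminium face that looks at the mould (66 wide, 44 high), 22 above the board; moves with the jaw; frame axes. The slot for the shims lies between this face and the mould face
- jaw_grip (a point): centre of the graspable part of the jaw's yellow upright grip fin: 12 thick (frame y), 40 long (frame x), top 25 above this point, the dark slide block 27 below this point. It lies 38 behind the jaw face and moves with the jaw
- rack: wooden rack, 164 x 80, with four slots 18 deep and 20 wide along its x axis, 36 apart, in which the shims stand on end. Origin on the table under its centre; the slots' floor is 10 above the table
- shim1_mid (a point): centre of an upright plywood shim, 16 thick (its x) x 46 wide (its y) x 84 high (its z), 45 g, upper part blue; best gripped across its width near the top. This point is 42 above its foot. All four shims are alike
- shim2_mid (a point): centre of an upright plywood shim, 16 thick (its x) x 46 wide (its y) x 84 high (its z), 45 g, upper part blue; best gripped across its width near the top. This point is 42 above its foot. All four shims are alike
- shim3_mid (a point): centre of an upright plywood shim, 16 thick (its x) x 46 wide (its y) x 84 high (its z), 45 g, upper part blue; best gripped across its width near the top. This point is 42 above its foot. All four shims are alike
- shim4_mid (a point): centre of an upright plywood shim, 16 thick (its x) x 46 wide (its y) x 84 high (its z), 45 g, upper part blue; best gripped across its width near the top. This point is 42 above its foot. All four shims are alike
- mug_a: bystander to leave alone: blue glazed mug, radius 40, 95 high; origin at its underside
- mug_b: bystander to leave alone: blue glazed mug, radius 40, 95 high; origin at its underside
- mug_clay: bystander to leave alone: bare terracotta mug, radius 42, 90 high; origin at its underside
- glaze_bottle: bystander to leave alone: blue bottle with white cap, radius 30, 160 high; origin at its underside
- white_cap: bystander to leave alone: small white bottle cap, radius 15, 20 high; origin at its underside
- candle_holder: bystander to leave alone: low terracotta candle holder, radius 42, 34 high; origin at its underside
Not all that is in view belongs to the job. What is shaped like the part that bears shim3_mid but red is not meant. What is shaped like the part that bears shim2_mid but pink is not meant.

How it is judged:
By the outcome, as a careful person would: the job done as asked, in the order asked, and still so for the second after the job is handed in, while the arm keeps its last pose, push and grip.
It also fails if it takes over 72 s, if anything falls off the work surface, if the arm or the gripper's body presses on something with over 40 N, if the wrist force passes 120 N, or if a joint passes its speed limit or range.

## Robot

A 6-joint arm with a two-finger parallel gripper is mounted at the origin on the work surface. World frame = base frame: x ahead of the robot, y to its left, z up, the work surface at z = 0. Lengths are in m, angles in rad, forces in N, time in s.
With the tool pointing down it reaches from about 0.4 to 0.825 m from the base axis. Payload 7 kg.
Tool frame: the origin (TCP) lies between the finger pads; the fingertips stand 11 mm ahead of it and the grasp point (between the pads) lies 8 mm behind it; x points along the fingers, z is the direction in which the jaws open and shut, and the axes are right-handed (so a half turn about x gives the same grasp; the last joint's range is limited). The gripper opens to 88 mm and grips with 3 to 60 N. Pads are 19 mm wide; open, the fingers measure 130 mm over their backs; the gripper's body (78 mm by 193 mm) begins 47 mm behind the grasp point.
Start: joints at [1.58, 0.359, 0.012, 0, -1.224, -0.288], TCP at [0.186, 0.649, 0.238] pointing down, gripper open.
Joint ranges: [-3.07, 3.07], [-1.43, 2.12], [-1.02, 1.25], [-3.03, 1.67], [-3.05, -0], [-3.03, 3.03]. Speed limits (rad/s): [2.39, 2.39, 3.01, 3.14, 3.14, 3.14].

## Interface

Orientations are given as [roll, pitch, yaw] about the fixed x, y, z axes, in that order (R = Rz(yaw) Ry(pitch) Rx(roll)).
In Python, from station import arm gives the robot as it stands.
- The arm moves only by the tool jog_arm, never from a script. Its argument "motion" is a list of rows, each an object of numbers: "dx", "dy", "dz": the shift along the tool's x, y, z in m; "twist": the turn about the tool's x in degrees. In form: [{"dx": .., "dy": .., "dz": .., "twist": ..}, ...]. A call has 1 to 20 rows; each row is the pose to reach, as a shift and turn from the pose commanded when the call began, along the tool's axes at that moment; what a row does not reach only later rows make up. A row lasts 1/12 s, in which the tool goes at most 41.7 mm and 7.16 degrees, less where a joint would pass 70% of its speed; a pose out of reach is approached as far as the arm can. A call with a gripper value outside its range is refused whole. "gripper" is the finger opening in m, from 0 to 0.0876, set as the call begins (left out, the last holds). The fingers move at their own pace and stop on an object; "newtons" is the grip in N (left out, the last holds). Time passes only in rows, so rows that repeat a pose let the fingers close. It gives the time, the measured TCP pose, the force and the opening at its end, in the units of the state.
- arm.get_state(): the state, without advancing time (a new reading comes with each control period).
- arm.grab_frame(name): name is "scene" or "top"; returns the picture (420x560x3 uint8, red, green, blue); there is no depth.
- arm.camera_model(name): a dict with "camera_matrix" (3x3 intrinsics, pixels), "k1" (the pictures are not rectified: a ray, as slopes to the right and down, at radius r is drawn at 1 + k1 r^2 times it, then the intrinsics apply), "eye" and "attitude" of the camera in the world. Camera axes: x right, y down, z forward; pixel columns grow to the right and rows downward; lengths in m; the calibration is good to about 2 mm. A picture is of the moment at which its call begins. camera_model takes no time and is no camera call.
- arm.job_done(): hands the job in, once; it reports no verdict.
The state is a dict: "t": time; "q": joint angles; "qd": joint speeds; "joint_efforts": joint torques, N m; "eef_pos": TCP position; "ee_rot": TCP orientation; "force": force on the tool from outside, world axes, zero at the start; "moment": the same for the moment, N m; "width": finger opening in m.
Only numpy, scipy, OpenCV 4.12 (cv2) and the standard library are available. Lean on these libraries where they do the work, as an engineer would, in place of code of your own. Each camera call takes 0.05 s, during which the arm holds its last target.

## Working session

There is one attempt and no reset: what is moved stays moved. The work goes in short steps, Python scripts to look and compute and a tool call to move; the robot and the scene stay as the last step left them, time stands still between calls to the robot, and variables do not carry over. Pictures are saved under pics/ and viewed, and the job is handed in when it is done.

Besides the shell and the picture viewer there is one more tool, called after "Emit:" as a command line: name --argument value ..., lists and objects as JSON in quotes. jog_arm: Moves the arm, as the interface text tells. Its arguments: {"type":"object","properties":{"motion":{"type":"array"},"gripper":{"type":"number"},"newtons":{"type":"number"}},"required":["motion"]}

```bash
ls; mkdir -p pics; cat > h.py <<'E'
import numpy as np, cv2
from station import arm
E
python3 - <<'E'
from h import *
s=arm.get_state(); print(s)
for n in ("scene","top"):
    print(n,arm.camera_model(n))
    im=arm.grab_frame(n); cv2.imwrite(f"pics/{n}0.png",cv2.cvtColor(im,cv2.COLOR_RGB2BGR))
E
```

```text
pics
{'t': 0.0, 'q': array([ 1.58010276e+00,  3.59397730e-01,  1.10489963e-02, -3.54300727e-04,
       -1.22407688e+00, -2.88102889e-01]), 'qd': array([ 3.43043225e-04, -1.13597807e-03,  9.86149722e-05,  3.70886052e-04,
       -1.36710132e-03, -2.07134554e-03]), 'joint_efforts': array([-2.31169741e-05, -5.82719135e+01,  2.93046659e+01,  6.99694633e+00,
        6.94145914e-03, -1.62413630e-04]), 'eef_pos': array([0.18565078, 0.64847873, 0.23661061]), 'ee_rot': array([ 0.08648598,  1.56913333, -1.76322747]), 'force': array([-0.20737736, -0.05098095,  0.76691033]), 'moment': array([ 0.00319595,  0.02416415, -0.00767069]), 'width': 0.08749037941472532}
scene {'camera_matrix': array([[463.33909412,   0.        , 274.96279138],
       [  0.        , 463.33909412, 210.71232836],
       [  0.        ,   0.        ,   1.        ]]), 'k1': 0.03314597359896652, 'eye': array([ 1.16137942, -0.68649112,  0.86000464]), 'attitude': array([-2.27675252,  0.00508744,  0.72356755])}
top {'camera_matrix': array([[392.93675044,   0.        , 278.99344363],
       [  0.        , 392.93675044, 214.54921371],
       [  0.        ,   0.        ,   1.        ]]), 'k1': 0.024450745974289513, 'eye': array([ 0.46476259, -0.0022646 ,  1.16869468]), 'attitude': array([-3.04922713, -0.00834061, -1.58340143])}
```

View pics/scene0.png

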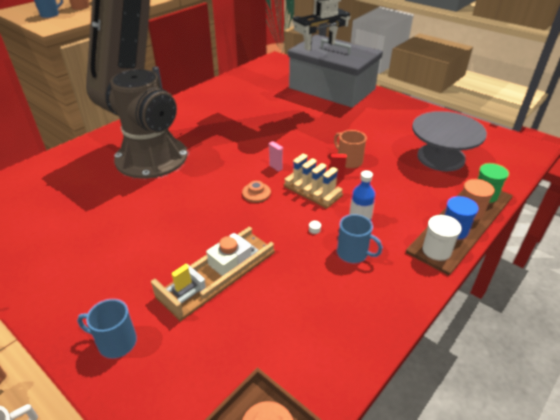

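View pics/top0.png

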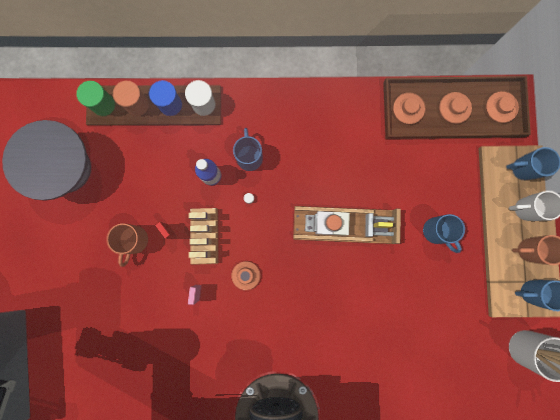

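The top view shows the frame at about (347,225): mould with plug at (335,223) and yellow fin at (385,224). The rack with four blue-topped shims is at about (204,236). A red shim-like piece lies at (163,229) and a pink one at (194,294). I'll enlarge the crops and build the ray helpers.

```bash
cat > h.py <<'E'
import numpy as np, cv2
from scipy.spatial.transform import Rotation as R
from station import arm
def cam(n):
    c=arm.camera_model(n); return c['camera_matrix'],c['k1'],np.array(c['eye']),R.from_euler('xyz',c['attitude']).as_matrix()
def ray(n,px):
    K,k1,e,A=cam(n); d=np.linalg.inv(K)@np.array([px[0],px[1],1.]); x=d[:2].copy()
    for _ in range(20): x=d[:2]/(1+k1*(x@x))
    v=A@np.array([x[0],x[1],1]); return e,v/np.linalg.norm(v)
def onz(n,px,z):
    e,v=ray(n,px); return e+v*(z-e[2])/v[2]
def proj(n,P):
    K,k1,e,A=cam(n); p=A.T@(np.asarray(P)-e); x=p[:2]/p[2]; x=x*(1+k1*(x@x)); return (K@np.array([x[0],x[1],1]))[:2]
def tri(pa,pb):
    M=np.zeros((3,3));b=np.zeros(3)
    for n,p in(("scene",pa),("top",pb)):
        e,v=ray(n,p);Q=np.eye(3)-np.outer(v,v);M+=Q;b+=Q@e
    X=np.linalg.solve(M,b); return X,proj("scene",X)-pa,proj("top",X)-pb
def crop(src,box,name,s):
    im=cv2.imread(src);x0,y0,x1,y1=box
    cv2.imwrite(name,cv2.resize(im[y0:y1,x0:x1],None,fx=s,fy=s,interpolation=cv2.INTER_CUBIC))
E
python3 - <<'E'
from h import *
print(proj("scene",[0,0,0]),proj("top",[0,0,0]), proj("scene",arm.get_state()['eef_pos']))
crop("pics/top0.png",(285,195,415,255),"pics/t_frame.png",6)
crop("pics/top0.png",(150,195,270,310),"pics/t_rack.png",5)
crop("pics/scene0.png",(145,220,285,320),"pics/s_frame.png",5.5)
crop("pics/scene0.png",(240,120,380,220),"pics/s_rack.png",5.5)
E
```

```text
[150.4752789  157.30088371] [276.82239382 415.84266928] [318.74141079  43.70967891]
```

View pics/t_frame.png

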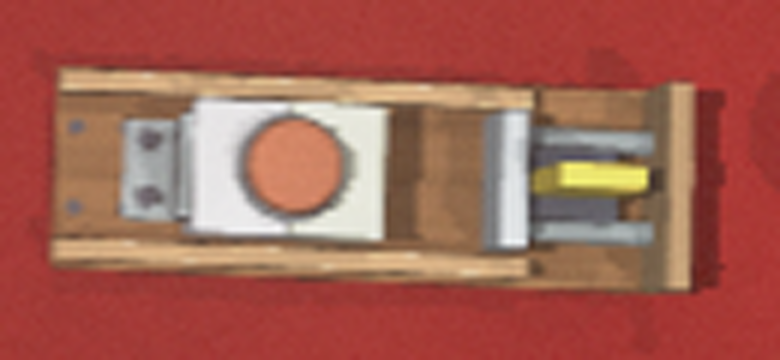

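View pics/t_rack.png

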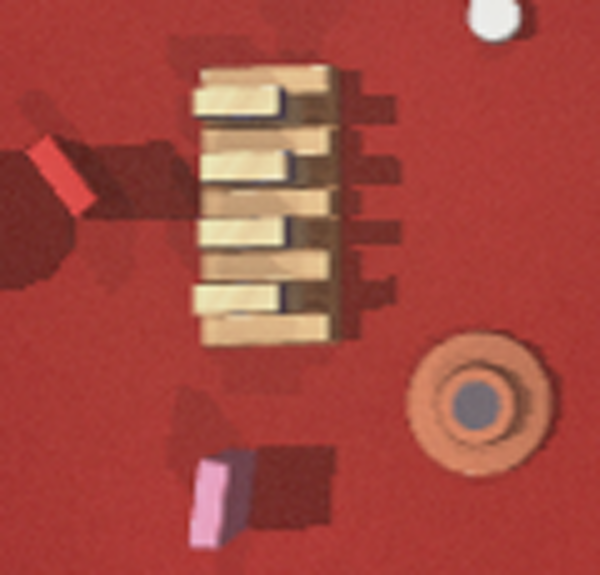

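View pics/s_frame.png

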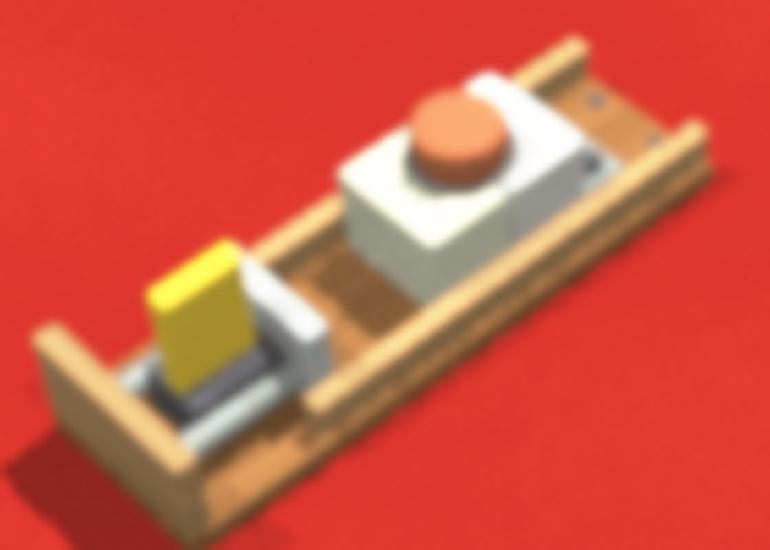

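View pics/s_rack.png

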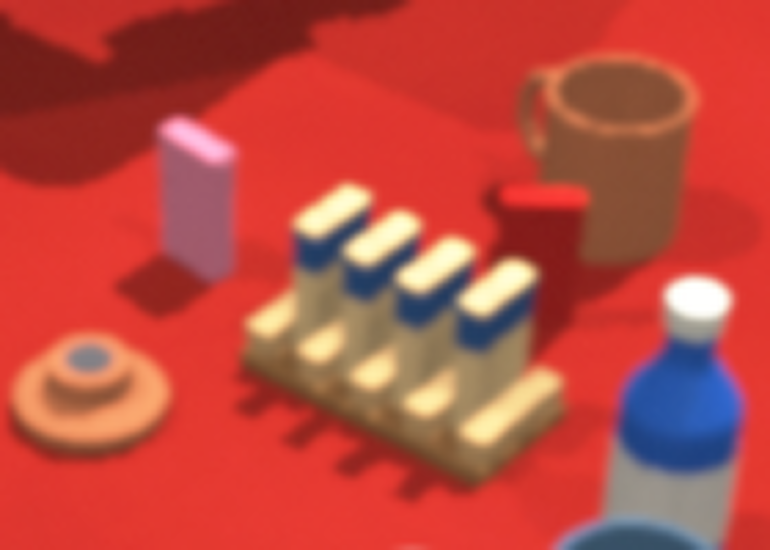

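The crops show the rack holding four cream/blue shims, at top-view rows of about 215, 228, 241 and 254, x≈197. The loose red piece (163,229) and pink piece (194,294) are outside the rack and are the decoys. Next I'll measure by masks.

```bash
python3 - <<'E'
from h import *
np.set_printoptions(precision=4,suppress=True)
im=cv2.imread("pics/top0.png"); S=8
def rects(box,f,amin):
    x0,y0,x1,y1=box
    c=cv2.resize(im[y0:y1,x0:x1],None,fx=S,fy=S,interpolation=cv2.INTER_CUBIC)
    m=f(cv2.cvtColor(c,cv2.COLOR_BGR2HSV).astype(int),c.astype(int)).astype(np.uint8)*255
    m=cv2.morphologyEx(m,cv2.MORPH_OPEN,np.ones((5,5)))
    out=[]
    for k in cv2.findContours(m,cv2.RETR_EXTERNAL,cv2.CHAIN_APPROX_NONE)[0]:
        if cv2.contourArea(k)<amin*S*S: continue
        b=cv2.boxPoints(cv2.minAreaRect(k)); out.append(((b+.5)/S-.5+[x0,y0],cv2.contourArea(k)/S/S))
    return out
def rep(name,rs,z):
    for b,a in rs:
        W=np.array([onz("top",p,z)[:2] for p in b]); 
        print(name,"px",b.mean(0),"world",W.mean(0),"area",a,"sides",np.linalg.norm(W[1]-W[0]),np.linalg.norm(W[2]-W[1]),"ang",np.degrees(np.arctan2(*(W[1]-W[0])[::-1])),np.degrees(np.arctan2(*(W[2]-W[1])[::-1])))
rep("shimtop",rects((185,205,222,268),lambda h,c:(c[...,0]>140)&(c[...,2]>205),15),0.094)
rep("plug",rects((320,205,350,240),lambda h,c:(h[...,1]>100)&(h[...,2]>150)&(h[...,0]<15),30),0.082)
rep("fin",rects((370,215,400,235),lambda h,c:(h[...,1]>100)&(h[...,2]>150)&(h[...,0]>22)&(h[...,0]<35),8),0.09)
rep("mould",rects((300,200,360,245),lambda h,c:(h[...,1]<45)&(h[...,2]>180),100),0.060)
rep("jawtop",rects((355,205,376,245),lambda h,c:(h[...,1]<60)&(h[...,2]>140),15),0.056)
for b,a in rects((300,200,360,245),lambda h,c:(h[...,1]<45)&(h[...,2]>180),100): print(b, [onz("top",p,.06)[:2] for p in b])
for b,a in rects((355,205,376,245),lambda h,c:(h[...,1]<60)&(h[...,2]>140),15): print(b,[onz("top",p,.056)[:2] for p in b])
# board corners (orig px from crop coords /6)
q=lambda u,v:np.array([285+(u+.5)/6-.5,195+(v+.5)/6-.5])
print("rails far-left top/bottom outer", onz("top",q(60,70),.03)[:2],onz("top",q(52,268),.03)[:2], "rail right ends",onz("top",q(533,90),.03)[:2],onz("top",q(530,276),.03)[:2])
s=arm.get_state(); M=R.from_euler('xyz',s['ee_rot']).as_matrix(); print("tool axes cols\n",M, s['t'])
# scene tri for fin top etc: crops 5.5
qs=lambda u,v:np.array([145+(u+.5)/5.5-.5,220+(v+.5)/5.5-.5])
print("fin top far-left end", tri(qs(160,297),q(647,178)),"fin top near end",tri(qs(230,248),q(567,177)))
print("plug c",tri(qs(460,127),q(296,166)))
E
```

```text
shimtop px [211.3125 260.0625] world [0.4425 0.1726] area 21.421875 sides 0.016904271296257507 0.010770667335058886 ang -90.78373724785725 -179.80272770981594
shimtop px [196.6914 254.4451] world [0.4581 0.2122] area 75.875 sides 0.043345980313482836 0.01457285586755207 ang -90.28052949772498 -179.17319141616798
shimtop px [197.6833 240.6466] world [0.4955 0.2097] area 74.546875 sides 0.043531069060817135 0.014300597001133933 ang -90.05724731621106 -179.0237601882781
shimtop px [211.5625 235.0625] world [0.5102 0.1721] area 17.4765625 sides 0.014966580092585242 0.010905415205411566 ang -90.72317489768152 -179.83020775994848
shimtop px [198.    227.375] world [0.5316 0.2091] area 82.328125 sides 0.043900948230079825 0.015387960793754462 ang -90.70491706654148 -179.726934693592
shimtop px [211.7469 223.066 ] world [0.543  0.1718] area 20.6953125 sides 0.015192265549447189 0.011828205415576396 ang -87.66145439428506 -176.85224568111383
shimtop px [196.6875 214.25  ] world [0.5677 0.2129] area 85.65625 sides 0.04368968002356959 0.016171514907529595 ang -90.66913409583313 -179.72577616080
[... 1013 characters left out ...]
12.5294]
 [372.7083 212.5661]
 [372.5467 235.8376]] [array([ 0.5043, -0.262 ]), array([ 0.5705, -0.2647]), array([ 0.5702, -0.2797]), array([ 0.504 , -0.2769])]
rails far-left top/bottom outer [ 0.5939 -0.0589] [ 0.4978 -0.0534] rail right ends [ 0.5814 -0.2886] [ 0.4912 -0.284 ]
tool axes cols
 [[-0.0002  0.9613 -0.2754]
 [-0.0015 -0.2754 -0.9613]
 [-1.      0.0002  0.0015]] 0.1
fin top far-left end (array([ 0.5349, -0.3222,  0.093 ]), array([-0.7185, -0.0159]), array([-0.4596, -0.3531])) fin top near end (array([ 0.5355, -0.2861,  0.0927]), array([-0.5236, -0.0073]), array([-0.3363, -0.2683]))
plug c (array([ 0.5432, -0.1646,  0.0769]), array([-0.4754,  0.0107]), array([-0.3065, -0.2752]))
```

Estimated layout:
- **Frame:** yaw ≈ 87°.
- **Slot:** mould face at (0.5405, -0.2096), jaw face at y ≈ -0.2655. That makes the slot about 56 mm, so two shims (32 mm) should go tight at about 24 mm of jaw travel.
- **Plug:** centre at about (0.543, -0.1645).

Plug first.

```bash
cat >> h.py <<'E'
np.set_printoptions(precision=4,suppress=True)
def go(x,y,z,ang):
    s=arm.get_state(); M=R.from_euler('xyz',s['ee_rot']).as_matrix(); D=np.array([x,y,z])-s['eef_pos']
    a=np.degrees(np.arctan2(M[1,2],M[0,2])); w=(ang-a+180)%360-180
    print("t",s['t'],"pos",s['eef_pos'],"ang",a,"q",s['q'],"F",s['force'],"w",s['width'])
    print("shift",M.T@D,"twist",-w,"alt",-(w-np.sign(w)*180), "len",np.linalg.norm(D))
E
python3 -c "
from h import *
go(.5428,-.1645,.2,177)"
```

```text
t 0.1 pos [0.1857 0.6486 0.2367] ang -105.982958130371 q [ 1.5801  0.3594  0.0112 -0.0003 -1.2241 -0.2881] F [ 0.3493 -0.0639  0.1498] w 0.0876244157983449
shift [0.0378 0.5672 0.6832] twist 77.017041869629 alt -102.982958130371 len 0.8887719899509714
```

Emit:
jog_arm --motion '[{"dx": 0.0,"dy": 0.567,"dz": 0.683,"twist": 77},{"dx": 0.0,"dy": 0.567,"dz": 0.683,"twist": 77},{"dx": 0.0,"dy": 0.567,"dz": 0.683,"twist": 77},{"dx": 0.0,"dy": 0.567,"dz": 0.683,"twist": 77},{"dx": 0.0,"dy": 0.567,"dz": 0.683,"twist": 77},{"dx": 0.0,"dy": 0.567,"dz": 0.683,"twist": 77},{"dx": 0.0,"dy": 0.567,"dz": 0.683,"twist": 77},{"dx": 0.0,"dy": 0.567,"dz": 0.683,"twist": 77},{"dx": 0.0,"dy": 0.567,"dz": 0.683,"twist": 77},{"dx": 0.0,"dy": 0.567,"dz": 0.683,"twist": 77},{"dx": 0.0,"dy": 0.567,"dz": 0.683,"twist": 77},{"dx": 0.0,"dy": 0.567,"dz": 0.683,"twist": 77},{"dx": 0.0,"dy": 0.567,"dz": 0.683,"twist": 77},{"dx": 0.0,"dy": 0.567,"dz": 0.683,"twist": 77},{"dx": 0.0,"dy": 0.567,"dz": 0.683,"twist": 77},{"dx": 0.0,"dy": 0.567,"dz": 0.683,"twist": 77},{"dx": 0.0,"dy": 0.567,"dz": 0.683,"twist": 77},{"dx": 0.0,"dy": 0.567,"dz": 0.683,"twist": 77},{"dx": 0.0,"dy": 0.567,"dz": 0.683,"twist": 77},{"dx": 0.0,"dy": 0.567,"dz": 0.683,"twist": 77}]' --gripper 0 --newtons 20

```text
t: 1.77
eef_pos: [0.5213, -0.1162, 0.2374]
ee_rot: [-1.184, 1.571, 1.906]
force: [0.9, 0.9, 0.2]
width: 0.0003
```

```bash
python3 -c "
from h import *
go(.5428,-.1645,.12,177)"
```

```text
t 1.7667 pos [ 0.5213 -0.1162  0.2374] ang 177.01660302812368 q [ 0.1478  0.1268 -0.298  -0.0002 -1.146  -0.1998] F [0.8715 0.9    0.1825] w 0.000321219741911252
shift [ 0.1174  0.0471 -0.024 ] twist 0.01660302812368286 alt -179.98339697187632 len 0.12877584163205313
```

Emit:
jog_arm --motion '[{"dx": 0.03,"dy": 0.047,"dz": -0.024},{"dx": 0.07,"dy": 0.047,"dz": -0.024},{"dx": 0.1,"dy": 0.047,"dz": -0.024},{"dx": 0.117,"dy": 0.047,"dz": -0.024},{"dx": 0.117,"dy": 0.047,"dz": -0.024},{"dx": 0.117,"dy": 0.047,"dz": -0.024}]'

```text
invalid input
```

```bash
python3 -c "
from h import *
go(.5428,-.1645,.083,177)
cv2.imwrite('pics/s1.png',cv2.cvtColor(arm.grab_frame('scene'),cv2.COLOR_RGB2BGR))
crop('pics/s1.png',(145,180,285,320),'pics/s1c.png',4)"
```

```text
t 1.7667 pos [ 0.5213 -0.1162  0.2374] ang 177.01660302812368 q [ 0.1478  0.1268 -0.298  -0.0002 -1.146  -0.1998] F [0.8715 0.9    0.1825] w 0.000321219741911252
shift [ 0.1544  0.0471 -0.024 ] twist 0.01660302812368286 alt -179.98339697187632 len 0.1632240848937772
```

View pics/s1c.png

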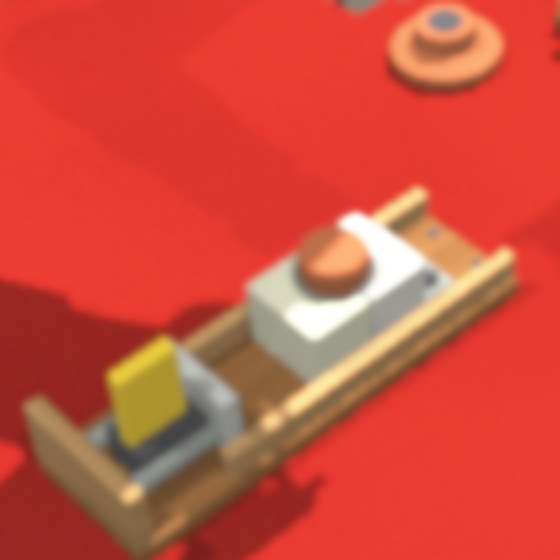

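The move was refused, probably because the rows had no twist; nothing moved. The picture shows the frame clear, with the plug at crop (335,260) still proud.

Emit:
jog_arm --motion '[{"dx": 0.03,"dy": 0.047,"dz": -0.024,"twist": 0},{"dx": 0.07,"dy": 0.047,"dz": -0.024,"twist": 0},{"dx": 0.1,"dy": 0.047,"dz": -0.024,"twist": 0},{"dx": 0.117,"dy": 0.047,"dz": -0.024,"twist": 0},{"dx": 0.117,"dy": 0.047,"dz": -0.024,"twist": 0},{"dx": 0.117,"dy": 0.047,"dz": -0.024,"twist": 0}]'

```text
t: 2.32
eef_pos: [0.5421, -0.1624, 0.1199]
ee_rot: [0.231, 1.568, -2.962]
force: [0.7, 0.4, 1.0]
width: 0.0001
```

```bash
python3 -c "
from h import *
go(.5428,-.1645,.083,177)
cv2.imwrite('pics/s2.png',cv2.cvtColor(arm.grab_frame('scene'),cv2.COLOR_RGB2BGR))
crop('pics/s2.png',(145,180,285,320),'pics/s2c.png',4)"
```

```text
t 2.3167 pos [ 0.5421 -0.1624  0.1199] ang 177.0275699584939 q [ 0.055   0.2875 -0.385   0.0004 -0.9009 -0.1072] F [0.6955 0.3527 0.9905] w 0.00012742586701472853
shift [ 0.0369  0.0021 -0.0009] twist 0.027569958493899094 alt -179.9724300415061 len 0.03700527935285902
```

View pics/s2c.png

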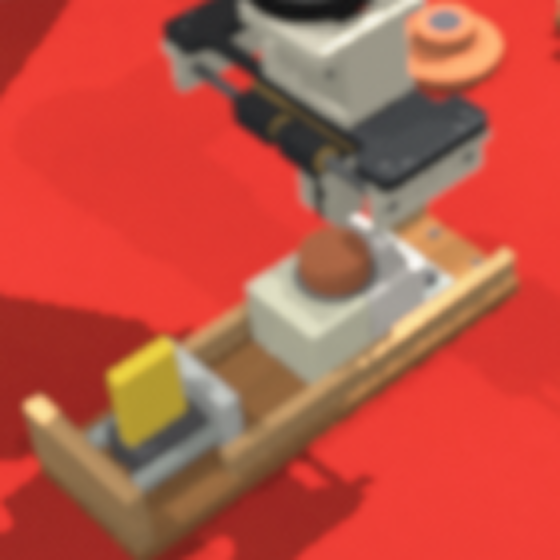

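```bash
python3 -c "
from h import *
p=arm.get_state()['eef_pos']
for d in (0,-.011): print((proj('scene',p+[0,0,d])-[145,180])*4)
im=cv2.imread('pics/s2.png');cv2.imwrite('pics/s2d.png',cv2.resize(im[170:270,180:280],None,fx=6,fy=6,interpolation=cv2.INTER_CUBIC))
print((proj('scene',p+[0,0,-.011])-[180,170])*6)"
```

```text
[328.6478 194.3561]
[329.9831 208.0392]
[284.9746 372.0588]
```

View pics/s2d.png

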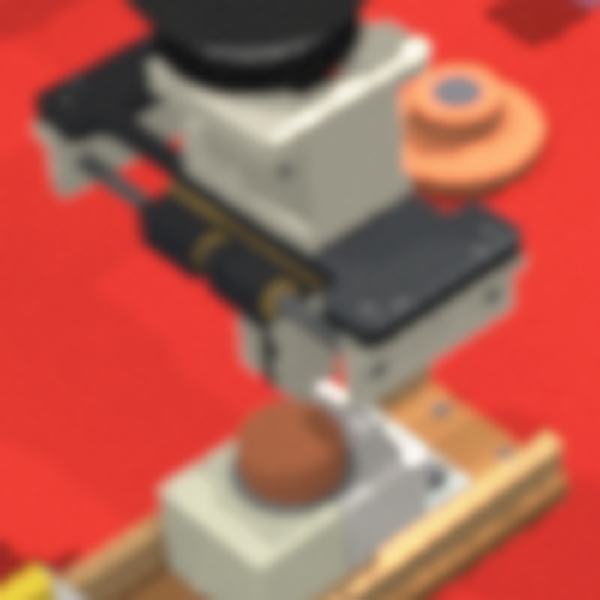

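The closed fingertips at (285,372) match the projected TCP and sit over the plug. I'll press gently in small steps.

Emit:
jog_arm --motion '[{"dx": 0.012,"dy": 0.002,"dz": 0,"twist": 0},{"dx": 0.022,"dy": 0.002,"dz": 0,"twist": 0},{"dx": 0.026,"dy": 0.002,"dz": 0,"twist": 0},{"dx": 0.028,"dy": 0.002,"dz": 0,"twist": 0},{"dx": 0.03,"dy": 0.002,"dz": 0,"twist": 0},{"dx": 0.032,"dy": 0.002,"dz": 0,"twist": 0},{"dx": 0.034,"dy": 0.002,"dz": 0,"twist": 0},{"dx": 0.034,"dy": 0.002,"dz": 0,"twist": 0}]'

```text
t: 3.03
eef_pos: [0.5428, -0.164, 0.087]
ee_rot: [-3.04, 1.57, 0.05]
force: [1.6, 0.6, 1.3]
width: 0.0002
```

Emit:
jog_arm --motion '[{"dx": 0.001,"dy": 0,"dz": 0,"twist": 0},{"dx": 0.002,"dy": 0,"dz": 0,"twist": 0},{"dx": 0.003,"dy": 0,"dz": 0,"twist": 0},{"dx": 0.004,"dy": 0,"dz": 0,"twist": 0}]'

```text
t: 3.37
eef_pos: [0.5429, -0.1641, 0.0831]
ee_rot: [3.055, 1.57, -0.138]
force: [-5.8, 5.0, 20.2]
width: 0.0003
```

Emit:
jog_arm --motion '[{"dx": 0.001,"dy": 0,"dz": 0,"twist": 0},{"dx": 0.001,"dy": 0,"dz": 0,"twist": 0}]'

```text
t: 3.53
eef_pos: [0.5429, -0.1641, 0.0831]
ee_rot: [2.92, 1.57, -0.273]
force: [-5.1, 5.4, 17.9]
width: 0.0006
```

Emit:
jog_arm --motion '[{"dx": 0.001,"dy": 0,"dz": 0,"twist": 0},{"dx": 0.001,"dy": 0,"dz": 0,"twist": 0}]'

```text
t: 3.7
eef_pos: [0.543, -0.1641, 0.083]
ee_rot: [2.882, 1.569, -0.31]
force: [-8.7, 6.9, 25.9]
width: 0.0005
```

The plug is stiff at a tip height of 72 mm (26 N with no further travel), so it's home. I'll lift and look.

Emit:
jog_arm --motion '[{"dx": -0.03,"dy": 0,"dz": 0,"twist": 0},{"dx": -0.07,"dy": 0,"dz": 0,"twist": 0},{"dx": -0.11,"dy": 0,"dz": 0,"twist": 0}]' --gripper 0.075

```text
t: 3.95
eef_pos: [0.5414, -0.1643, 0.1907]
ee_rot: [0.121, 1.568, -3.072]
force: [2.1, -0.1, 1.0]
width: 0.0152
```

```bash
python3 -c "
from h import *
go(.458,.211,.19,-90)
cv2.imwrite('pics/s3.png',cv2.cvtColor(arm.grab_frame('scene'),cv2.COLOR_RGB2BGR))
crop('pics/s3.png',(145,200,285,320),'pics/s3c.png',5)"
```

```text
t 3.95 pos [ 0.5414 -0.1643  0.1907] ang 177.02201315425384 q [ 0.0512  0.2179 -0.2973  0.0001 -1.0587 -0.1032] F [ 2.0558 -0.1158  1.0071] w 0.015177723978496448
shift [ 0.0009 -0.3705  0.1028] twist -92.97798684574616 alt 87.02201315425384 len 0.384475496447296
```

View pics/s3c.png

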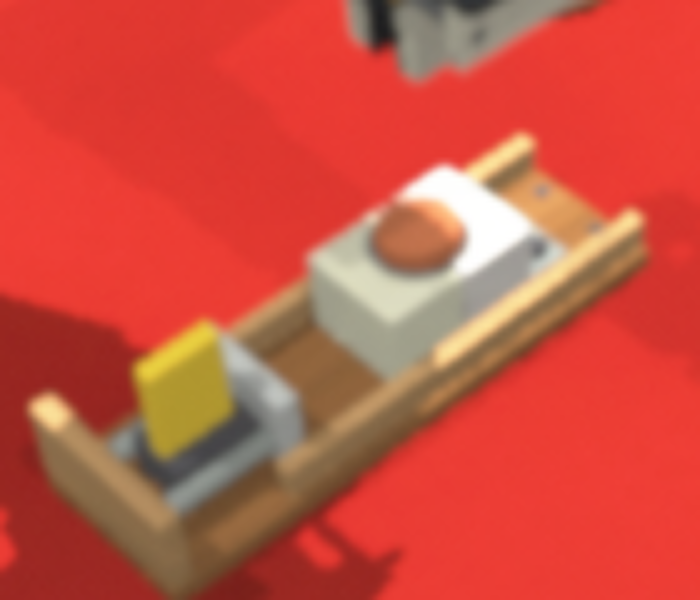

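The plug now sits low in the mould. Next, the shim at the candle-holder end of the rack (top-view px (197,254), world (0.458, 0.212)). It is cream with a blue top and stands in the rack, so it isn't the pink or red decoy.

Emit:
jog_arm --motion '[{"dx": 0,"dy": -0.37,"dz": 0.103,"twist": -93},{"dx": 0,"dy": -0.37,"dz": 0.103,"twist": -93},{"dx": 0,"dy": -0.37,"dz": 0.103,"twist": -93},{"dx": 0,"dy": -0.37,"dz": 0.103,"twist": -93},{"dx": 0,"dy": -0.37,"dz": 0.103,"twist": -93},{"dx": 0,"dy": -0.37,"dz": 0.103,"twist": -93},{"dx": 0,"dy": -0.37,"dz": 0.103,"twist": -93},{"dx": 0,"dy": -0.37,"dz": 0.103,"twist": -93},{"dx": 0,"dy": -0.37,"dz": 0.103,"twist": -93},{"dx": 0,"dy": -0.37,"dz": 0.103,"twist": -93},{"dx": 0,"dy": -0.37,"dz": 0.103,"twist": -93},{"dx": 0,"dy": -0.37,"dz": 0.103,"twist": -93},{"dx": 0,"dy": -0.37,"dz": 0.103,"twist": -93},{"dx": 0,"dy": -0.37,"dz": 0.103,"twist": -93},{"dx": 0,"dy": -0.37,"dz": 0.103,"twist": -93},{"dx": 0,"dy": -0.37,"dz": 0.103,"twist": -93}]'

```text
t: 5.33
eef_pos: [0.4588, 0.2104, 0.1903]
ee_rot: [-0.769, 1.57, -2.344]
force: [0.7, -0.5, -0.6]
width: 0.0751
```

```bash
python3 -c "
from h import *
go(.458,.2115,.075,-90)
cv2.imwrite('pics/s4.png',cv2.cvtColor(arm.grab_frame('scene'),cv2.COLOR_RGB2BGR))
crop('pics/s4.png',(240,100,380,220),'pics/s4c.png',5)
s=arm.get_state()['eef_pos']
print((proj('scene',s+[0,0,-.011])-[240,100])*5,(proj('scene',[s[0],s[1],.094])-[240,100])*5)"
```

```text
t 5.3333 pos [0.4588 0.2104 0.1903] ang -90.23157178305176 q [ 0.8198  0.1163 -0.4253 -0.     -1.0296  0.747 ] F [ 0.6779 -0.5207 -0.58  ] w 0.07510742583242996
shift [ 0.1153 -0.0008 -0.0011] twist -0.23157178305177695 alt 179.76842821694822 len 0.11533353368992688
[300.3873 162.8504] [295.9577 289.4954]
```

View pics/s4c.png

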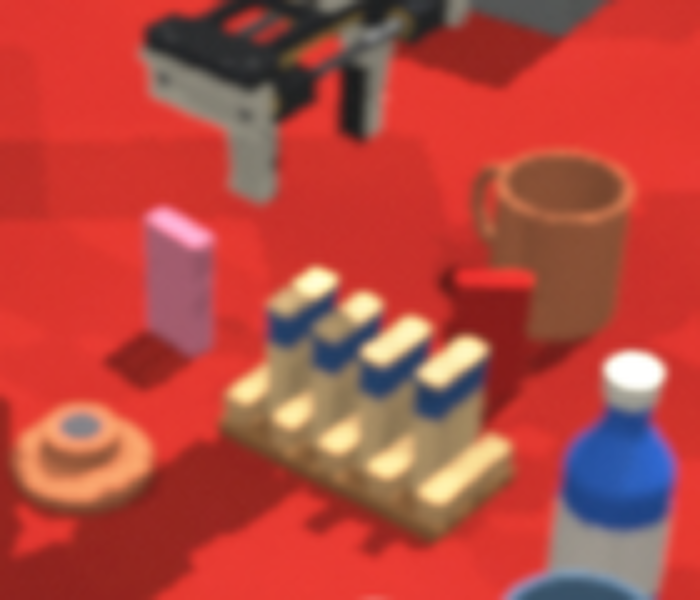

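The open fingers straddle the near-left shim (crop (303,290)), and the pink and red decoys are clear. Descending.

Emit:
jog_arm --motion '[{"dx": 0.03,"dy": 0.001,"dz": -0.001,"twist": 0},{"dx": 0.06,"dy": 0.001,"dz": -0.001,"twist": 0},{"dx": 0.09,"dy": 0.001,"dz": -0.001,"twist": 0},{"dx": 0.11,"dy": 0.001,"dz": -0.001,"twist": 0},{"dx": 0.115,"dy": 0.001,"dz": -0.001,"twist": 0},{"dx": 0.115,"dy": 0.001,"dz": -0.001,"twist": 0}]'

```text
t: 5.88
eef_pos: [0.4592, 0.2108, 0.0743]
ee_rot: [-0.743, 1.567, -2.315]
force: [-0.3, 0.7, 0.4]
width: 0.0747
```

Emit:
jog_arm --motion '[{"dx": 0,"dy": 0,"dz": 0,"twist": 0},{"dx": 0,"dy": 0,"dz": 0,"twist": 0},{"dx": 0,"dy": 0,"dz": 0,"twist": 0},{"dx": 0,"dy": 0,"dz": 0,"twist": 0},{"dx": 0,"dy": 0,"dz": 0,"twist": 0}]' --gripper 0.03 --newtons 15

```text
t: 6.3
eef_pos: [0.4602, 0.212, 0.0764]
ee_rot: [2.359, 1.569, 0.789]
force: [0.3, 0.1, 0.1]
width: 0.0474
```

```bash
python3 -c "
from h import *
go(.458,.2115,.19,-90)
cv2.imwrite('pics/s5.png',cv2.cvtColor(arm.grab_frame('scene'),cv2.COLOR_RGB2BGR))
crop('pics/s5.png',(240,100,380,220),'pics/s5c.png',5)
cv2.imwrite('pics/t5.png',cv2.cvtColor(arm.grab_frame('top'),cv2.COLOR_RGB2BGR))
crop('pics/t5.png',(150,195,270,310),'pics/t5c.png',5)"
```

```text
t 6.3 pos [0.4602 0.212  0.0764] ang -89.97971211833618 q [ 0.82    0.2532 -0.5629  0.0001 -0.753   0.7511] F [0.3097 0.0762 0.0518] w 0.04735008236318617
shift [-0.1136 -0.002   0.0004] twist 0.020287881663819007 alt -179.97971211833618 len 0.11358308479552465
```

View pics/s5c.png

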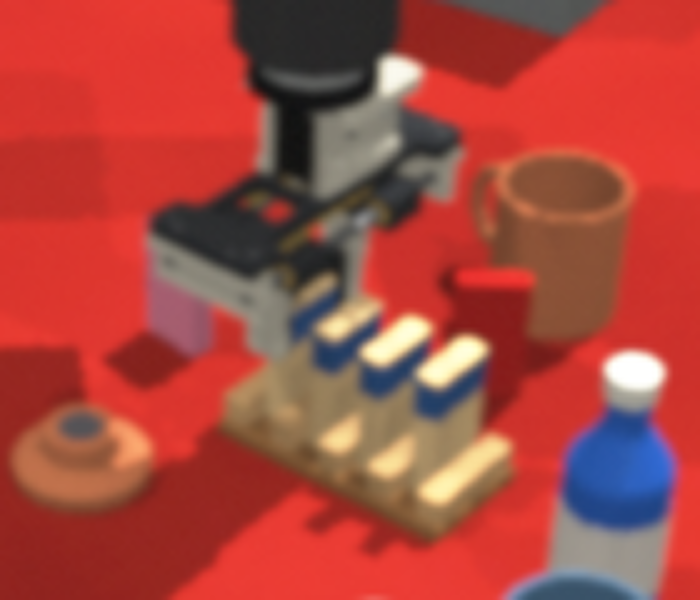

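The shim is between the fingers (crop (315,300)), opening about 47 mm. I'll firm up the grip and lift.

Emit:
jog_arm --motion '[{"dx": 0,"dy": 0,"dz": 0,"twist": 0},{"dx": 0,"dy": 0,"dz": 0,"twist": 0},{"dx": -0.01,"dy": 0,"dz": 0,"twist": 0},{"dx": -0.025,"dy": 0,"dz": 0,"twist": 0},{"dx": -0.045,"dy": 0,"dz": 0,"twist": 0},{"dx": -0.065,"dy": 0,"dz": 0,"twist": 0},{"dx": -0.085,"dy": 0,"dz": 0,"twist": 0},{"dx": -0.1,"dy": 0,"dz": 0,"twist": 0},{"dx": -0.11,"dy": 0,"dz": 0,"twist": 0},{"dx": -0.115,"dy": 0,"dz": 0,"twist": 0}]' --gripper 0.03 --newtons 25

```text
t: 7.23
eef_pos: [0.4601, 0.212, 0.1923]
ee_rot: [2.369, 1.569, 0.799]
force: [1.0, 0.7, -1.1]
width: 0.0455
```

```bash
python3 -c "
from h import *
# slot: face F, dir d ; shim1 offset 11mm
F=np.array([.5405,-.2096]);a=np.radians(87);d=np.array([np.cos(a),np.sin(a)])
p=F-.012*d;print(p)
go(p[0],p[1],.19,177)
cv2.imwrite('pics/s6.png',cv2.cvtColor(arm.grab_frame('scene'),cv2.COLOR_RGB2BGR))
crop('pics/s6.png',(240,70,380,220),'pics/s6c.png',4)"
```

```text
[ 0.5399 -0.2216]
t 7.2333 pos [0.4601 0.212  0.1923] ang -89.9736580024571 q [ 0.8201  0.1161 -0.4206  0.0001 -1.032   0.7512] F [ 1.0037  0.7126 -1.1448] w 0.04547933955463481
shift [0.0017 0.0796 0.4336] twist 93.02634199754289 alt -86.97365800245711 len 0.44084940407612994
```

View pics/s6c.png

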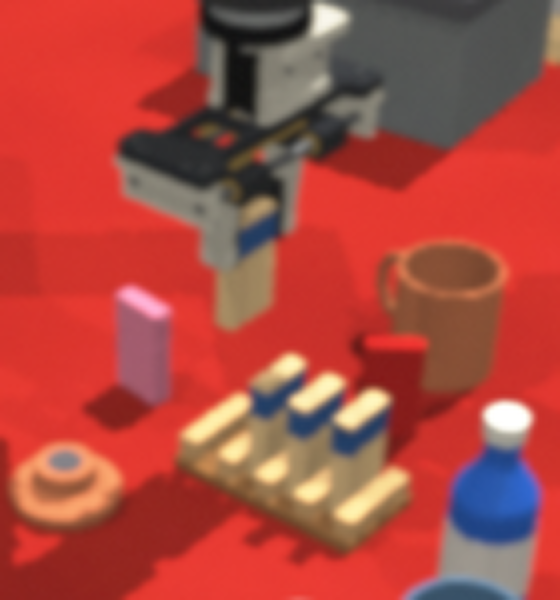

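The shim is lifted cleanly and upright in the grip. I'll carry it above the slot with ramped steps.

Emit:
jog_arm --motion '[{"dx": 0,"dy": 0.002,"dz": 0.01,"twist": 2},{"dx": 0,"dy": 0.005,"dz": 0.03,"twist": 6},{"dx": 0,"dy": 0.011,"dz": 0.06,"twist": 12},{"dx": 0,"dy": 0.017,"dz": 0.09,"twist": 18},{"dx": 0,"dy": 0.022,"dz": 0.12,"twist": 24},{"dx": 0,"dy": 0.028,"dz": 0.15,"twist": 30},{"dx": 0,"dy": 0.033,"dz": 0.18,"twist": 37},{"dx": 0,"dy": 0.039,"dz": 0.21,"twist": 44},{"dx": 0,"dy": 0.044,"dz": 0.24,"twist": 51},{"dx": 0,"dy": 0.05,"dz": 0.27,"twist": 58},{"dx": 0,"dy": 0.055,"dz": 0.3,"twist": 65},{"dx": 0,"dy": 0.061,"dz": 0.33,"twist": 72},{"dx": 0,"dy": 0.066,"dz": 0.36,"twist": 79},{"dx": 0,"dy": 0.072,"dz": 0.39,"twist": 85},{"dx": 0,"dy": 0.076,"dz": 0.415,"twist": 90},{"dx": 0,"dy": 0.079,"dz": 0.428,"twist": 92},{"dx": 0,"dy": 0.08,"dz": 0.434,"twist": 93},{"dx": 0,"dy": 0.08,"dz": 0.434,"twist": 93},{"dx": 0,"dy": 0.08,"dz": 0.434,"twist": 93}]'

```text
t: 8.87
eef_pos: [0.5394, -0.222, 0.1898]
ee_rot: [-0.249, 1.569, 2.841]
force: [-0.5, 0.9, -0.9]
width: 0.0459
```

```bash
python3 -c "
from h import *
F=np.array([.5405,-.2096]);a=np.radians(87);d=np.array([np.cos(a),np.sin(a)])
p=F-.012*d
go(p[0],p[1],.12,177)
cv2.imwrite('pics/s7.png',cv2.cvtColor(arm.grab_frame('scene'),cv2.COLOR_RGB2BGR))
crop('pics/s7.png',(145,170,285,320),'pics/s7c.png',4)
cv2.imwrite('pics/t7.png',cv2.cvtColor(arm.grab_frame('top'),cv2.COLOR_RGB2BGR))
crop('pics/t7.png',(285,165,415,265),'pics/t7c.png',6)
"
```

```text
t 8.8667 pos [ 0.5394 -0.222   0.1898] ang 177.06477746549302 q [-0.0555  0.2457 -0.262  -0.0004 -1.0644  0.0045] F [-0.5321  0.8503 -0.8592] w 0.045886300517411216
shift [ 0.0698 -0.0004 -0.0005] twist 0.0647774654930231 alt -179.93522253450698 len 0.06984632171519654
```

View pics/s7c.png

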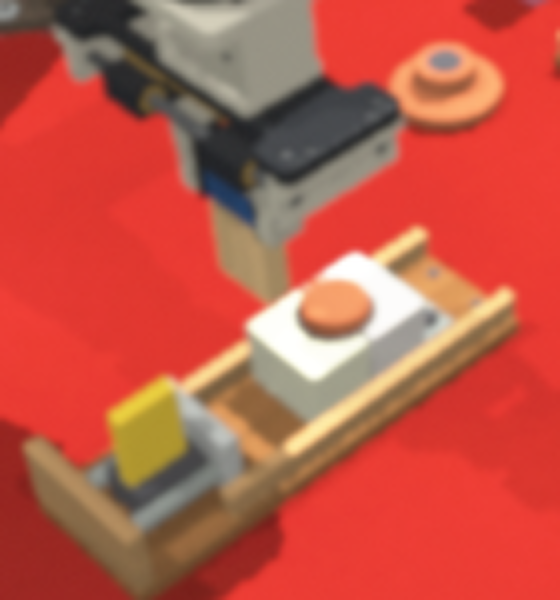

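View pics/t7c.png

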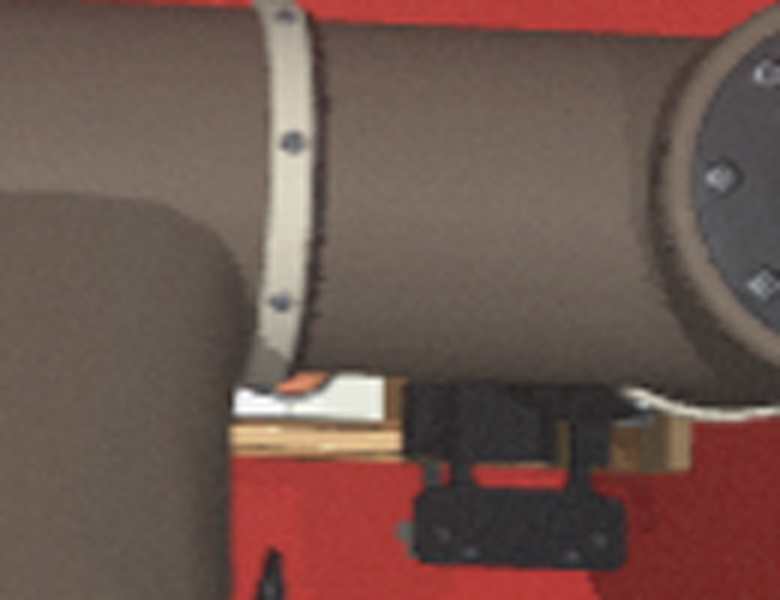

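```bash
python3 -c "
from h import *
a=np.radians(87);d=np.array([np.cos(a),np.sin(a)]);n=np.array([-d[1],d[0]])
p=arm.get_state()['eef_pos'];im=cv2.imread('pics/s7.png');im=cv2.resize(im[200:320,145:285],None,fx=5.5,fy=5.5,interpolation=cv2.INTER_CUBIC)
def mark(P,c):
    u=(proj('scene',P)-[145,200]+.5)*5.5-.5; cv2.circle(im,tuple(int(round(v)) for v in u),3,c,1)
for s in(-1,1):
  for e in(-1,1):
    q=p[:2]+s*.008*d+e*.023*n
    mark([*q,p[2]-.066],(0,255,0)); mark([*q,.012],(255,0,255))
F=np.array([.5405,-.2096])
for e in (-1,1):
  for z in (.012,.06): mark([*(F+e*.032*n),z],(255,255,0))
  for z in (.012,.056): mark([*(F-.056*d+e*.033*n),z],(255,0,0))
cv2.imwrite('pics/s7m.png',im)
"
```

```text
(no output)
```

View pics/s7m.png

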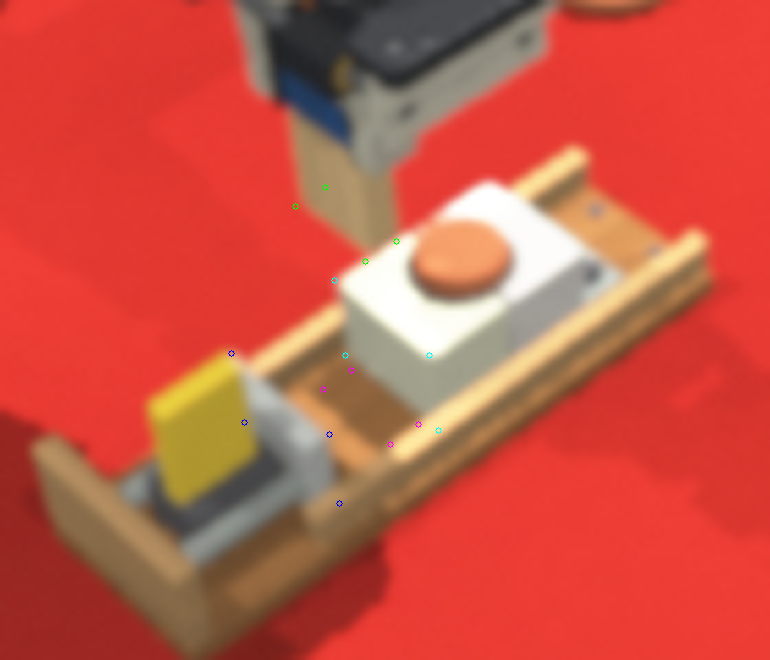

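Markers agree with the picture to within about 2 mm: the shim is over the slot, just jaw-side of the mould face. I'll lower it, slowly at the end.

Emit:
jog_arm --motion '[{"dx": 0.02,"dy": 0,"dz": 0,"twist": 0},{"dx": 0.045,"dy": 0,"dz": 0,"twist": 0},{"dx": 0.07,"dy": 0,"dz": 0,"twist": 0},{"dx": 0.09,"dy": 0,"dz": 0,"twist": 0},{"dx": 0.1,"dy": 0,"dz": 0,"twist": 0},{"dx": 0.105,"dy": 0,"dz": 0,"twist": 0},{"dx": 0.108,"dy": 0,"dz": 0,"twist": 0},{"dx": 0.108,"dy": 0,"dz": 0,"twist": 0}]'

```text
t: 9.63
eef_pos: [0.5404, -0.2219, 0.0829]
ee_rot: [3.138, 1.57, -0.055]
force: [-0.8, -1.0, -0.2]
width: 0.0461
```

Emit:
jog_arm --motion '[{"dx": 0.0015,"dy": 0,"dz": 0,"twist": 0},{"dx": 0.003,"dy": 0,"dz": 0,"twist": 0},{"dx": 0.003,"dy": 0,"dz": 0,"twist": 0}]'

```text
t: 9.88
eef_pos: [0.5403, -0.2223, 0.0801]
ee_rot: [-3.098, 1.57, -0.009]
force: [-0.4, -0.1, -0.4]
width: 0.0461
```

Emit:
jog_arm --motion '[{"dx": 0.001,"dy": 0,"dz": 0,"twist": 0},{"dx": 0.002,"dy": 0,"dz": 0,"twist": 0}]'

```text
t: 10.05
eef_pos: [0.5403, -0.2224, 0.0781]
ee_rot: [2.909, 1.57, -0.285]
force: [-4.8, 1.7, 16.9]
width: 0.0457
```

Emit:
jog_arm --motion '[{"dx": 0.001,"dy": 0,"dz": 0,"twist": 0},{"dx": 0.001,"dy": 0,"dz": 0,"twist": 0}]'

```text
t: 10.22
eef_pos: [0.5403, -0.2225, 0.0781]
ee_rot: [2.595, 1.57, -0.598]
force: [-3.3, 2.4, 11.8]
width: 0.0455
```

```bash
python3 -c "
from h import *
print(arm.get_state()['force'],arm.get_state()['eef_pos'])
cv2.imwrite('pics/s8.png',cv2.cvtColor(arm.grab_frame('scene'),cv2.COLOR_RGB2BGR))
crop('pics/s8.png',(145,170,285,320),'pics/s8c.png',4)"
```

```text
[-3.3047  2.36   11.7884] [ 0.5403 -0.2225  0.0781]
```

View pics/s8c.png

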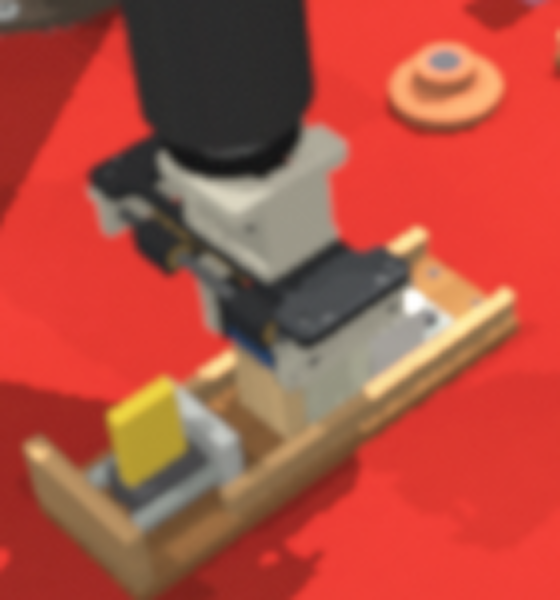

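It touched down at TCP 78.1 mm, 66 mm above the foot, which is the 12 mm board. The shim stands in the slot by the mould. Releasing and lifting.

Emit:
jog_arm --motion '[{"dx": -0.001,"dy": 0,"dz": 0,"twist": 0},{"dx": -0.001,"dy": 0,"dz": 0,"twist": 0},{"dx": -0.001,"dy": 0,"dz": 0,"twist": 0},{"dx": -0.001,"dy": 0,"dz": 0,"twist": 0}]' --gripper 0.062

```text
t: 10.6
eef_pos: [0.54, -0.2223, 0.0774]
ee_rot: [-0.323, 1.571, 2.767]
force: [-0.6, -0.1, -0.4]
width: 0.0611
```

Emit:
jog_arm --motion '[{"dx": -0.01,"dy": 0,"dz": 0,"twist": 0},{"dx": -0.03,"dy": 0,"dz": 0,"twist": 0},{"dx": -0.06,"dy": 0,"dz": 0,"twist": 0},{"dx": -0.09,"dy": 0,"dz": 0,"twist": 0},{"dx": -0.11,"dy": 0,"dz": 0,"twist": 0},{"dx": -0.112,"dy": 0,"dz": 0,"twist": 0}]' --gripper 0.075

```text
t: 11.1
eef_pos: [0.5423, -0.223, 0.195]
ee_rot: [2.944, 1.563, -0.249]
force: [0.6, -0.1, 0.1]
width: 0.0747
```

```bash
python3 -c "
from h import *
go(.4965,.2098,.19,-90)
cv2.imwrite('pics/s9.png',cv2.cvtColor(arm.grab_frame('scene'),cv2.COLOR_RGB2BGR))
crop('pics/s9.png',(145,170,285,320),'pics/s9c.png',4)"
```

```text
t 11.1 pos [ 0.5423 -0.223   0.195 ] ang 177.07000410559542 q [-0.0559  0.2411 -0.2563  0.0016 -1.066   0.0039] F [ 0.6002 -0.1153  0.0994] w 0.07468333137041597
shift [ 0.0039 -0.4299  0.0679] twist -92.92999589440456 alt 87.07000410559544 len 0.435199220648809
```

View pics/s9c.png

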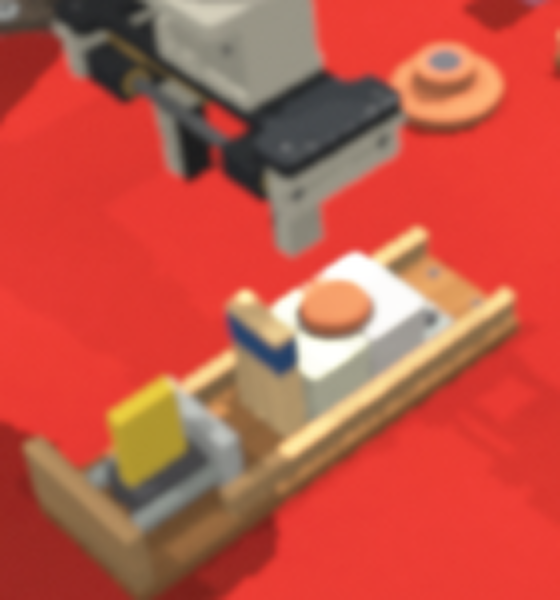

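Shim 1 stands upright by the mould face (crop (265,340)). Now the next shim, at (0.4965, 0.210).

Emit:
jog_arm --motion '[{"dx": 0.002,"dy": -0.43,"dz": 0.068,"twist": -93},{"dx": 0.002,"dy": -0.43,"dz": 0.068,"twist": -93},{"dx": 0.002,"dy": -0.43,"dz": 0.068,"twist": -93},{"dx": 0.002,"dy": -0.43,"dz": 0.068,"twist": -93},{"dx": 0.002,"dy": -0.43,"dz": 0.068,"twist": -93},{"dx": 0.002,"dy": -0.43,"dz": 0.068,"twist": -93},{"dx": 0.002,"dy": -0.43,"dz": 0.068,"twist": -93},{"dx": 0.002,"dy": -0.43,"dz": 0.068,"twist": -93},{"dx": 0.002,"dy": -0.43,"dz": 0.068,"twist": -93},{"dx": 0.002,"dy": -0.43,"dz": 0.068,"twist": -93},{"dx": 0.002,"dy": -0.43,"dz": 0.068,"twist": -93},{"dx": 0.002,"dy": -0.43,"dz": 0.068,"twist": -93},{"dx": 0.002,"dy": -0.43,"dz": 0.068,"twist": -93},{"dx": 0.002,"dy": -0.43,"dz": 0.068,"twist": -93},{"dx": 0.002,"dy": -0.43,"dz": 0.068,"twist": -93},{"dx": 0.002,"dy": -0.43,"dz": 0.068,"twist": -93}]'

```text
t: 12.48
eef_pos: [0.4942, 0.2103, 0.1873]
ee_rot: [-0.932, 1.57, -2.507]
force: [-0.3, -0.7, 0.5]
width: 0.0749
```

```bash
python3 -c "
from h import *
go(.4965,.2105,.076,-90)
cv2.imwrite('pics/s10.png',cv2.cvtColor(arm.grab_frame('scene'),cv2.COLOR_RGB2BGR))
crop('pics/s10.png',(240,100,380,220),'pics/s10c.png',5)
p=arm.get_state()['eef_pos'];print((proj('scene',[p[0],p[1],.094])-[240,100])*5)"
```

```text
t 12.4833 pos [0.4942 0.2103 0.1873] ang -90.24005871430931 q [ 0.7673  0.173  -0.3638 -0.0001 -1.0346  0.7993] F [-0.2977 -0.6577  0.5189] w 0.07486772373985112
shift [ 0.1113  0.0023 -0.0003] twist -0.24005871430932757 alt 179.75994128569067 len 0.11128093173147492
[343.2306 312.2217]
```

View pics/s10c.png

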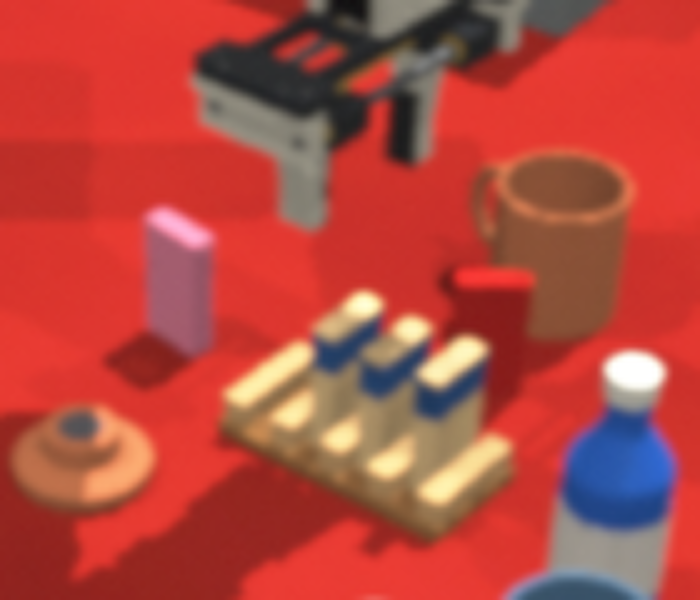

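Fingers straddle the next shim (crop (349,316)); the other two are clear.

Emit:
jog_arm --motion '[{"dx": 0.03,"dy": 0.002,"dz": 0,"twist": 0},{"dx": 0.06,"dy": 0.002,"dz": 0,"twist": 0},{"dx": 0.09,"dy": 0.002,"dz": 0,"twist": 0},{"dx": 0.107,"dy": 0.002,"dz": 0,"twist": 0},{"dx": 0.112,"dy": 0.002,"dz": 0,"twist": 0},{"dx": 0.112,"dy": 0.002,"dz": 0,"twist": 0},{"dx": 0.112,"dy": 0.002,"dz": 0,"twist": 0}]'

```text
t: 13.12
eef_pos: [0.497, 0.2108, 0.0763]
ee_rot: [1.784, 1.57, 0.213]
force: [-0.5, -0.1, 1.2]
width: 0.0747
```

Emit:
jog_arm --motion '[{"dx": 0,"dy": 0,"dz": 0,"twist": 0},{"dx": 0,"dy": 0,"dz": 0,"twist": 0},{"dx": 0,"dy": 0,"dz": 0,"twist": 0},{"dx": 0,"dy": 0,"dz": 0,"twist": 0},{"dx": 0,"dy": 0,"dz": 0,"twist": 0},{"dx": 0,"dy": 0,"dz": 0,"twist": 0},{"dx": 0,"dy": 0,"dz": 0,"twist": 0}]' --gripper 0.03 --newtons 25

```text
t: 13.7
eef_pos: [0.4966, 0.2108, 0.076]
ee_rot: [2.061, 1.57, 0.49]
force: [-1.6, -0.8, 4.8]
width: 0.046
```

Emit:
jog_arm --motion '[{"dx": -0.01,"dy": 0,"dz": 0,"twist": 0},{"dx": -0.025,"dy": 0,"dz": 0,"twist": 0},{"dx": -0.045,"dy": 0,"dz": 0,"twist": 0},{"dx": -0.065,"dy": 0,"dz": 0,"twist": 0},{"dx": -0.085,"dy": 0,"dz": 0,"twist": 0},{"dx": -0.1,"dy": 0,"dz": 0,"twist": 0},{"dx": -0.112,"dy": 0,"dz": 0,"twist": 0},{"dx": -0.117,"dy": 0,"dz": 0,"twist": 0}]'

```text
t: 14.37
eef_pos: [0.497, 0.2111, 0.1951]
ee_rot: [2.205, 1.568, 0.635]
force: [-0.1, 0.3, -0.2]
width: 0.0456
```

```bash
python3 -c "
from h import *
F=np.array([.5405,-.2096]);a=np.radians(87);d=np.array([np.cos(a),np.sin(a)])
p=F-.034*d;print(p)
go(p[0],p[1],.195,177)
cv2.imwrite('pics/s11.png',cv2.cvtColor(arm.grab_frame('scene'),cv2.COLOR_RGB2BGR))
crop('pics/s11.png',(240,70,380,220),'pics/s11c.png',4)"
```

```text
[ 0.5387 -0.2436]
t 14.3667 pos [0.497  0.2111 0.1951] ang -89.95967024993655 q [ 0.765   0.1686 -0.3501  0.0005 -1.0491  0.8063] F [-0.1193  0.2678 -0.2182] w 0.04562964626092609
shift [-0.0006  0.0414  0.4547] twist 93.04032975006345 alt -86.95967024993655 len 0.45654900908052204
```

View pics/s11c.png

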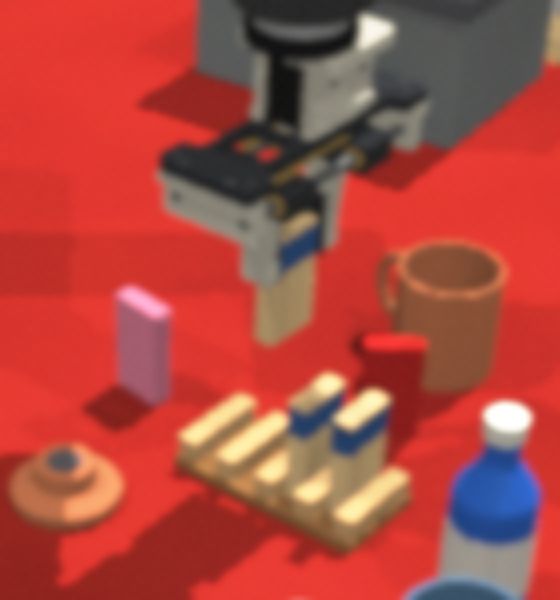

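Shim 2 is lifted cleanly and two remain in the rack. I'll carry it to a point 21 mm jaw-side of shim 1.

Emit:
jog_arm --motion '[{"dx": 0,"dy": 0.001,"dz": 0.01,"twist": 2},{"dx": 0,"dy": 0.003,"dz": 0.03,"twist": 6},{"dx": 0,"dy": 0.005,"dz": 0.06,"twist": 12},{"dx": 0,"dy": 0.008,"dz": 0.09,"twist": 18},{"dx": 0,"dy": 0.011,"dz": 0.12,"twist": 24},{"dx": 0,"dy": 0.014,"dz": 0.15,"twist": 30},{"dx": 0,"dy": 0.016,"dz": 0.18,"twist": 37},{"dx": 0,"dy": 0.019,"dz": 0.21,"twist": 44},{"dx": 0,"dy": 0.022,"dz": 0.24,"twist": 51},{"dx": 0,"dy": 0.025,"dz": 0.27,"twist": 58},{"dx": 0,"dy": 0.027,"dz": 0.3,"twist": 65},{"dx": 0,"dy": 0.03,"dz": 0.33,"twist": 72},{"dx": 0,"dy": 0.033,"dz": 0.36,"twist": 79},{"dx": 0,"dy": 0.036,"dz": 0.39,"twist": 85},{"dx": 0,"dy": 0.039,"dz": 0.42,"twist": 90},{"dx": 0,"dy": 0.041,"dz": 0.442,"twist": 92},{"dx": 0,"dy": 0.041,"dz": 0.452,"twist": 93},{"dx": 0,"dy": 0.041,"dz": 0.455,"twist": 93},{"dx": 0,"dy": 0.041,"dz": 0.455,"twist": 93}]'

```text
t: 16.0
eef_pos: [0.5368, -0.2448, 0.1916]
ee_rot: [-0.21, 1.569, 2.879]
force: [0.3, 0.1, -0.2]
width: 0.0459
```

```bash
python3 -c "
from h import *
go(.5387,-.2436,.088,177)
cv2.imwrite('pics/s12.png',cv2.cvtColor(arm.grab_frame('scene'),cv2.COLOR_RGB2BGR))
crop('pics/s12.png',(145,170,285,320),'pics/s12c.png',4)
"
```

```text
t 16.0 pos [ 0.5368 -0.2448  0.1916] ang 176.95245069179967 q [-0.097   0.2551 -0.245  -0.0003 -1.0726  0.044 ] F [ 0.2683  0.0832 -0.249 ] w 0.04594552034239351
shift [ 0.1035 -0.0013 -0.0021] twist -0.0475493082003311 alt 179.95245069179967 len 0.10357561727609083
```

View pics/s12c.png

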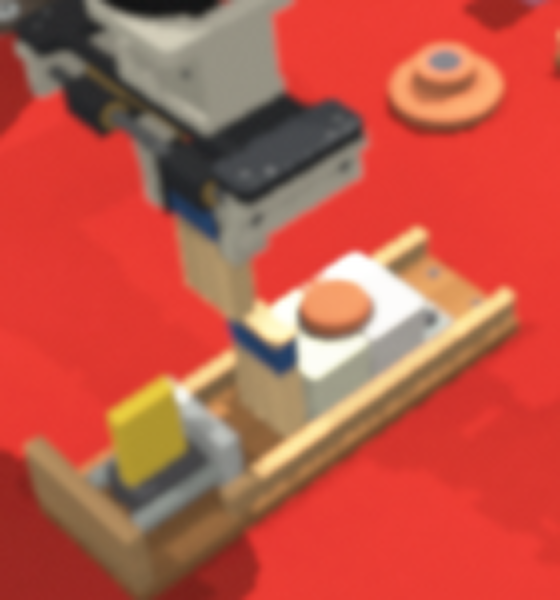

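Shim 2 hangs jaw-side of shim 1. I'll lower it with a small sideways correction.

Emit:
jog_arm --motion '[{"dx": 0.015,"dy": 0,"dz": -0.002,"twist": 0},{"dx": 0.04,"dy": 0,"dz": -0.002,"twist": 0},{"dx": 0.065,"dy": 0,"dz": -0.002,"twist": 0},{"dx": 0.085,"dy": 0,"dz": -0.002,"twist": 0},{"dx": 0.1,"dy": 0,"dz": -0.002,"twist": 0},{"dx": 0.106,"dy": 0,"dz": -0.002,"twist": 0},{"dx": 0.109,"dy": 0,"dz": -0.002,"twist": 0},{"dx": 0.109,"dy": 0,"dz": -0.002,"twist": 0}]'

```text
t: 16.72
eef_pos: [0.5398, -0.2438, 0.0836]
ee_rot: [0.146, 1.57, -3.046]
force: [0.7, -0.2, -0.0]
width: 0.046
```

Emit:
jog_arm --motion '[{"dx": 0.001,"dy": 0,"dz": 0,"twist": 0},{"dx": 0.002,"dy": 0,"dz": 0,"twist": 0},{"dx": 0.003,"dy": 0,"dz": 0,"twist": 0}]'

```text
t: 16.97
eef_pos: [0.5402, -0.2444, 0.0815]
ee_rot: [3.064, 1.569, -0.129]
force: [-0.0, -0.2, -0.8]
width: 0.0459
```

Emit:
jog_arm --motion '[{"dx": 0.001,"dy": 0,"dz": 0,"twist": 0},{"dx": 0.002,"dy": 0,"dz": 0,"twist": 0},{"dx": 0.003,"dy": 0,"dz": 0,"twist": 0}]'

```text
t: 17.22
eef_pos: [0.5397, -0.2446, 0.0779]
ee_rot: [2.691, 1.57, -0.503]
force: [-3.9, 1.1, 15.6]
width: 0.0458
```

Touchdown at TCP 77.9 mm, as with shim 1. Releasing.

Emit:
jog_arm --motion '[{"dx": -0.001,"dy": 0,"dz": 0,"twist": 0},{"dx": -0.001,"dy": 0,"dz": 0,"twist": 0},{"dx": -0.001,"dy": 0,"dz": 0,"twist": 0},{"dx": -0.001,"dy": 0,"dz": 0,"twist": 0}]' --gripper 0.062

```text
t: 17.55
eef_pos: [0.5396, -0.2444, 0.0785]
ee_rot: [-0.717, 1.571, 2.372]
force: [-0.1, -0.1, -0.4]
width: 0.0615
```

Emit:
jog_arm --motion '[{"dx": -0.01,"dy": 0,"dz": 0,"twist": 0},{"dx": -0.03,"dy": 0,"dz": 0,"twist": 0},{"dx": -0.06,"dy": 0,"dz": 0,"twist": 0},{"dx": -0.085,"dy": 0,"dz": 0,"twist": 0},{"dx": -0.09,"dy": 0,"dz": 0,"twist": 0}]'

```text
t: 17.97
eef_pos: [0.5419, -0.2452, 0.1742]
ee_rot: [2.885, 1.564, -0.308]
force: [1.2, -0.9, 1.1]
width: 0.0621
```

```bash
python3 -c "
from h import *
go(.535,-.3035,.17,177)
cv2.imwrite('pics/s13.png',cv2.cvtColor(arm.grab_frame('scene'),cv2.COLOR_RGB2BGR))
crop('pics/s13.png',(145,170,285,320),'pics/s13c.png',4)
"
```

```text
t 17.9667 pos [ 0.5419 -0.2452  0.1742] ang 177.07861961193206 q [-0.0956  0.2724 -0.265   0.0018 -1.0263  0.0437] F [ 1.1589 -0.933   1.1108] w 0.06207172740281006
shift [0.0042 0.0586 0.004 ] twist 0.07861961193205502 alt -179.92138038806794 len 0.05884100574036515
```

View pics/s13c.png

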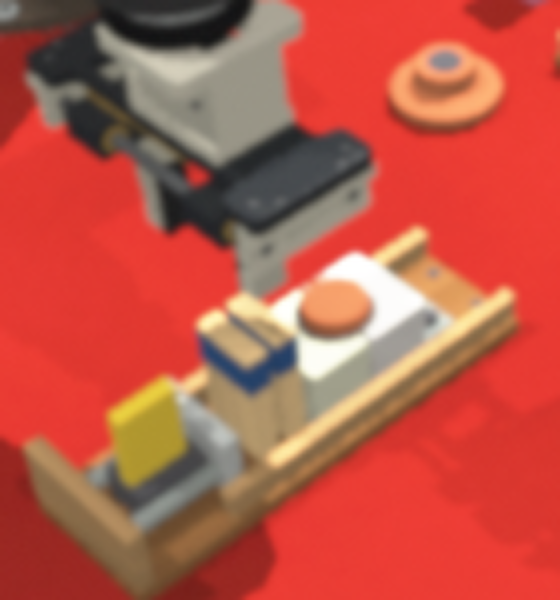

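Both shims stand upright side by side, with two left in the rack. Now the jaw fin: top at z≈0.093, grip point z≈0.068, so TCP z≈0.061.

Emit:
jog_arm --motion '[{"dx": 0,"dy": 0.02,"dz": 0.004,"twist": 0},{"dx": 0,"dy": 0.045,"dz": 0.004,"twist": 0},{"dx": 0,"dy": 0.058,"dz": 0.004,"twist": 0},{"dx": 0,"dy": 0.058,"dz": 0.004,"twist": 0},{"dx": 0,"dy": 0.058,"dz": 0.004,"twist": 0}]' --gripper 0.05

```text
t: 18.43
eef_pos: [0.5321, -0.3025, 0.1678]
ee_rot: [-0.38, 1.57, 2.707]
force: [1.1, 0.3, -0.1]
width: 0.0504
```

```bash
python3 -c "
from h import *
go(.535,-.3035,.061,177)
cv2.imwrite('pics/s14.png',cv2.cvtColor(arm.grab_frame('scene'),cv2.COLOR_RGB2BGR))
crop('pics/s14.png',(130,170,270,320),'pics/s14c.png',4)
p=arm.get_state()['eef_pos'];print((proj('scene',[p[0],p[1],.093])-[130,170])*4)
"
```

```text
t 18.4333 pos [ 0.5321 -0.3025  0.1678] ang 176.92121032032284 q [-0.1985  0.3095 -0.2268 -0.0003 -1.0357  0.1449] F [ 1.1086  0.3438 -0.1018] w 0.05035470648370288
shift [ 0.1068  0.0009 -0.0031] twist -0.07878967967715766 alt 179.92121032032284 len 0.10685288876590444
[197.3846 391.4041]
```

View pics/s14c.png

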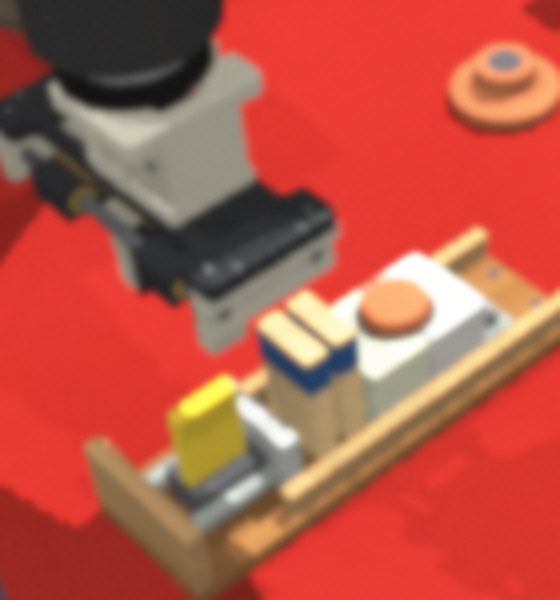

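The fin top is at (205,397) in the crop, against a projected (197,391). I'll shift about 3 mm in +x, which matches the top-view estimate, and descend.

Emit:
jog_arm --motion '[{"dx": 0.02,"dy": 0.001,"dz": -0.004,"twist": 0},{"dx": 0.045,"dy": 0.001,"dz": -0.004,"twist": 0},{"dx": 0.07,"dy": 0.001,"dz": -0.004,"twist": 0},{"dx": 0.09,"dy": 0.001,"dz": -0.004,"twist": 0},{"dx": 0.102,"dy": 0.001,"dz": -0.004,"twist": 0},{"dx": 0.106,"dy": 0.001,"dz": -0.004,"twist": 0},{"dx": 0.106,"dy": 0.001,"dz": -0.004,"twist": 0}]'

```text
t: 19.07
eef_pos: [0.5363, -0.3028, 0.0618]
ee_rot: [-0.137, 1.569, 2.953]
force: [0.1, 0.2, 0.4]
width: 0.0501
```

Emit:
jog_arm --motion '[{"dx": 0,"dy": 0,"dz": 0,"twist": 0},{"dx": 0,"dy": 0,"dz": 0,"twist": 0},{"dx": 0,"dy": 0,"dz": 0,"twist": 0},{"dx": 0,"dy": 0,"dz": 0,"twist": 0},{"dx": 0,"dy": 0,"dz": 0,"twist": 0},{"dx": 0,"dy": 0,"dz": 0,"twist": 0},{"dx": 0,"dy": 0,"dz": 0,"twist": 0}]' --gripper 0 --newtons 20

```text
t: 19.65
eef_pos: [0.5353, -0.3034, 0.0628]
ee_rot: [-0.097, 1.569, 2.992]
force: [-5.3, 0.6, 3.5]
width: 0.0117
```

```bash
python3 -c "
from h import *
go(.5365,-.2795,.061,177)
cv2.imwrite('pics/s15.png',cv2.cvtColor(arm.grab_frame('scene'),cv2.COLOR_RGB2BGR))
crop('pics/s15.png',(130,170,270,320),'pics/s15c.png',4)
"
```

```text
t 19.65 pos [ 0.5353 -0.3034  0.0628] ang 177.0060345650437 q [-0.1985  0.4238 -0.3302  0.0001 -0.819   0.1461] F [-5.2963  0.5818  3.4996] w 0.011729192501378228
shift [ 0.0018 -0.0239  0.    ] twist 0.0060345650437056975 alt -179.9939654349563 len 0.02395033670867694
```

View pics/s15c.png

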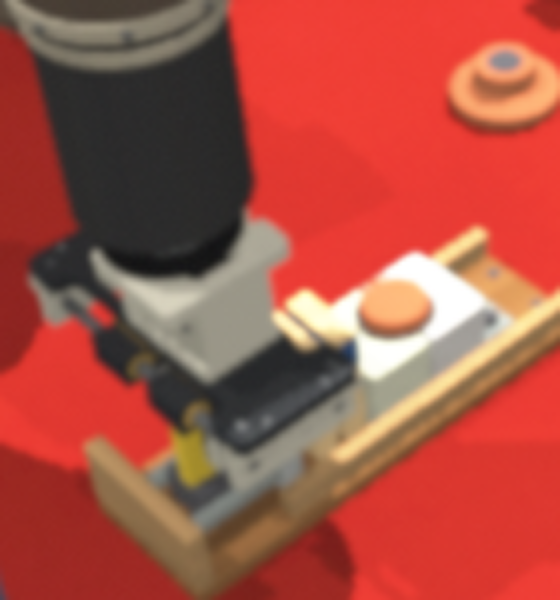

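The fin is gripped (11.7 mm). I'll raise the grip and push the jaw towards the mould (tool −y), watching the force.

Emit:
jog_arm --motion '[{"dx": 0,"dy": 0,"dz": 0.001,"twist": 0},{"dx": 0,"dy": -0.001,"dz": 0.001,"twist": 0},{"dx": 0,"dy": -0.003,"dz": 0.001,"twist": 0},{"dx": 0,"dy": -0.005,"dz": 0.001,"twist": 0},{"dx": 0,"dy": -0.007,"dz": 0.001,"twist": 0},{"dx": 0,"dy": -0.009,"dz": 0.001,"twist": 0},{"dx": 0,"dy": -0.011,"dz": 0.001,"twist": 0},{"dx": 0,"dy": -0.012,"dz": 0.001,"twist": 0},{"dx": 0,"dy": -0.012,"dz": 0.001,"twist": 0}]' --gripper 0 --newtons 50

```text
t: 20.45
eef_pos: [0.5359, -0.2915, 0.0628]
ee_rot: [0.92, 1.57, -2.273]
force: [-3.1, -4.2, 3.9]
width: 0.012
```

```bash
python3 -c "
from h import *
go(.5365,-.2795,.061,177)
cv2.imwrite('pics/s16.png',cv2.cvtColor(arm.grab_frame('scene'),cv2.COLOR_RGB2BGR))
crop('pics/s16.png',(130,170,270,320),'pics/s16c.png',4)
"
```

```text
t 20.45 pos [ 0.5359 -0.2915  0.0628] ang 177.031897661727 q [-0.178   0.4159 -0.3441  0.0008 -0.8111  0.1256] F [-3.0503 -4.2484  3.9307] w 0.011990977746155203
shift [ 0.0018 -0.012   0.    ] twist 0.031897661726986826 alt -179.968102338273 len 0.012161730620450301
```

View pics/s16c.png

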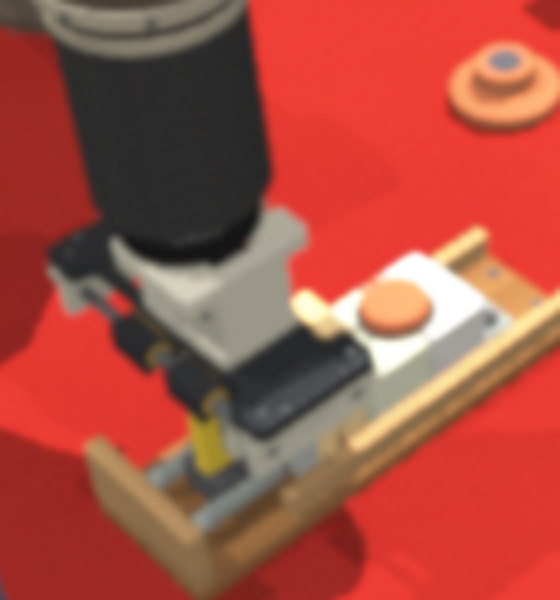

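The jaw has advanced 12 mm and the force is spring only (−4 N). Continuing in small steps.

Emit:
jog_arm --motion '[{"dx": 0,"dy": -0.0015,"dz": 0,"twist": 0},{"dx": 0,"dy": -0.003,"dz": 0,"twist": 0},{"dx": 0,"dy": -0.0045,"dz": 0,"twist": 0},{"dx": 0,"dy": -0.006,"dz": 0,"twist": 0},{"dx": 0,"dy": -0.0075,"dz": 0,"twist": 0},{"dx": 0,"dy": -0.0085,"dz": 0,"twist": 0},{"dx": 0,"dy": -0.0085,"dz": 0,"twist": 0}]'

```text
t: 21.08
eef_pos: [0.5364, -0.2833, 0.0628]
ee_rot: [1.117, 1.57, -2.076]
force: [-3.6, -4.6, 2.8]
width: 0.0119
```

Emit:
jog_arm --motion '[{"dx": 0,"dy": -0.001,"dz": 0,"twist": 0},{"dx": 0,"dy": -0.002,"dz": 0,"twist": 0},{"dx": 0,"dy": -0.002,"dz": 0,"twist": 0}]'

```text
t: 21.33
eef_pos: [0.5364, -0.2814, 0.0628]
ee_rot: [1.101, 1.57, -2.093]
force: [-3.2, -5.2, 3.3]
width: 0.012
```

Emit:
jog_arm --motion '[{"dx": 0,"dy": -0.001,"dz": 0,"twist": 0},{"dx": 0,"dy": -0.001,"dz": 0,"twist": 0}]'

```text
t: 21.5
eef_pos: [0.5365, -0.2804, 0.0628]
ee_rot: [1.127, 1.57, -2.067]
force: [-3.1, -6.1, 3.4]
width: 0.0122
```

Emit:
jog_arm --motion '[{"dx": 0,"dy": -0.001,"dz": 0,"twist": 0},{"dx": 0,"dy": -0.001,"dz": 0,"twist": 0}]'

```text
t: 21.67
eef_pos: [0.5365, -0.2795, 0.0628]
ee_rot: [1.196, 1.57, -1.997]
force: [-3.8, -6.3, 3.4]
width: 0.012
```

Emit:
jog_arm --motion '[{"dx": 0,"dy": -0.001,"dz": 0,"twist": 0},{"dx": 0,"dy": -0.001,"dz": 0,"twist": 0}]'

```text
t: 21.83
eef_pos: [0.5366, -0.279, 0.0628]
ee_rot: [1.342, 1.569, -1.852]
force: [-2.5, -9.5, 1.7]
width: 0.0116
```

The force begins to rise at 24.4 mm of travel, as predicted. Pushing on.

Emit:
jog_arm --motion '[{"dx": 0,"dy": -0.001,"dz": 0,"twist": 0},{"dx": 0,"dy": -0.001,"dz": 0,"twist": 0}]'

```text
t: 22.0
eef_pos: [0.5366, -0.279, 0.0628]
ee_rot: [1.423, 1.568, -1.771]
force: [-2.9, -16.6, 0.1]
width: 0.0118
```

Emit:
jog_arm --motion '[{"dx": 0,"dy": -0.001,"dz": 0,"twist": 0},{"dx": 0,"dy": -0.001,"dz": 0,"twist": 0}]'

```text
t: 22.17
eef_pos: [0.5366, -0.2789, 0.0629]
ee_rot: [1.483, 1.567, -1.71]
force: [-2.9, -21.6, -2.1]
width: 0.0117
```

```bash
python3 -c "
from h import *
go(.5365,-.2795,.061,177)
cv2.imwrite('pics/s17.png',cv2.cvtColor(arm.grab_frame('scene'),cv2.COLOR_RGB2BGR))
crop('pics/s17.png',(150,190,270,300),'pics/s17c.png',5)
cv2.imwrite('pics/t17.png',cv2.cvtColor(arm.grab_frame('top'),cv2.COLOR_RGB2BGR))
crop('pics/t17.png',(285,185,415,255),'pics/t17c.png',6)
"
```

```text
t 22.1667 pos [ 0.5366 -0.2789  0.0629] ang 177.01577050919244 q [-0.1544  0.408  -0.3592  0.0049 -0.8036  0.0989] F [ -2.8962 -21.6283  -2.1042] w 0.011741113124863934
shift [0.0019 0.0006 0.0001] twist 0.01577050919243561 alt -179.98422949080756 len 0.0019495755392875435
```

View pics/s17c.png

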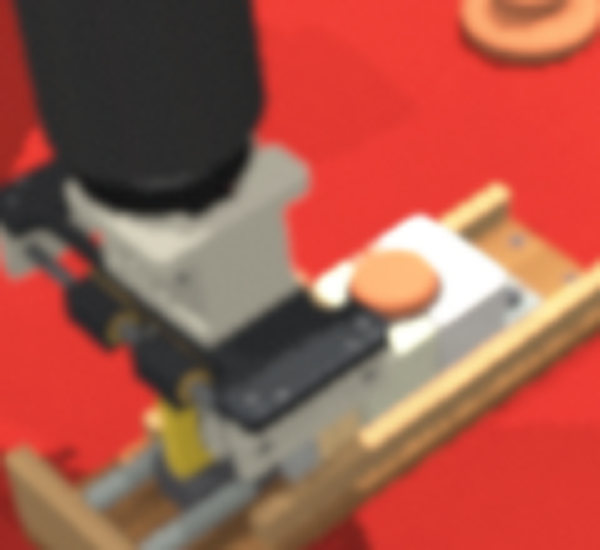

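View pics/t17c.png

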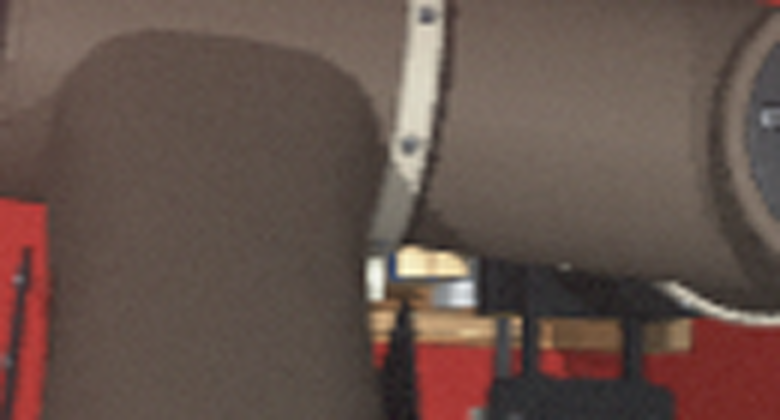

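The jaw stopped hard at 24.5 mm of travel, short of the 28 mm stop, with force rising 6→22 N and no further motion. In the top view the two shim tops lie together at crop (430,263). I'll push slightly firmer and check that it is steady.

Emit:
jog_arm --motion '[{"dx": 0,"dy": -0.001,"dz": 0,"twist": 0},{"dx": 0,"dy": -0.001,"dz": 0,"twist": 0},{"dx": 0,"dy": -0.001,"dz": 0,"twist": 0},{"dx": 0,"dy": -0.001,"dz": 0,"twist": 0},{"dx": 0,"dy": -0.001,"dz": 0,"twist": 0},{"dx": 0,"dy": -0.001,"dz": 0,"twist": 0}]'

```text
t: 22.77
eef_pos: [0.5366, -0.2789, 0.0629]
ee_rot: [1.53, 1.567, -1.664]
force: [-2.9, -27.4, -3.0]
width: 0.0119
```

Emit:
jog_arm --motion '[{"dx": 0,"dy": 0,"dz": 0,"twist": 0},{"dx": 0,"dy": 0,"dz": 0,"twist": 0},{"dx": 0,"dy": 0,"dz": 0,"twist": 0},{"dx": 0,"dy": 0,"dz": 0,"twist": 0},{"dx": 0,"dy": 0,"dz": 0,"twist": 0},{"dx": 0,"dy": 0,"dz": 0,"twist": 0},{"dx": 0,"dy": 0,"dz": 0,"twist": 0},{"dx": 0,"dy": 0,"dz": 0,"twist": 0}]'

```text
t: 23.43
eef_pos: [0.5366, -0.2789, 0.0628]
ee_rot: [1.502, 1.567, -1.692]
force: [-3.2, -27.7, -3.2]
width: 0.0117
```

```bash
python3 -c "
from h import *
cv2.imwrite('pics/s18.png',cv2.cvtColor(arm.grab_frame('scene'),cv2.COLOR_RGB2BGR))
"
```

```text
(no output)
```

View pics/s18.png

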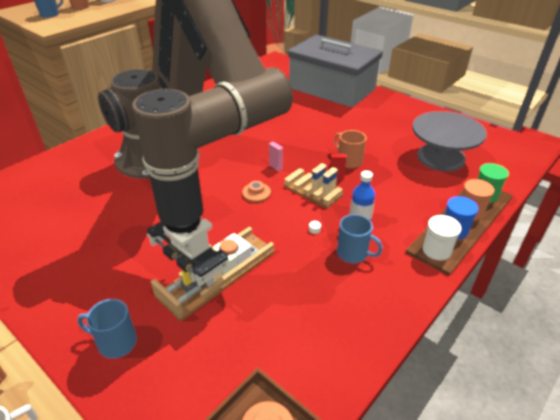

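The push is steady at about 27 N with the jaw held. Two unused shims stand in the rack (318–330,178), and the mugs, bottle, cap, candle holder and decoys are where they were. Handing in.

```bash
python3 -c "
from h import *
print(arm.job_done()); print(arm.get_state()['t'])"
```

```text
the job is handed in; nothing more can be done
None
the job is handed in; nothing more can be done
```

The job is handed in at about 23.5 s of the 72 s allowed. I pressed the plug home, stood two shims in the slot, and am still holding the jaw pushed against them.

- **Plug:** the fingertip stopped hard at 72 mm above the table, which is the fully-home height, under about 26 N with no further travel. A later picture shows the plug sitting low in the mould.
- **Shims:** both touched down at board height and stood upright. I took the two nearest the candle holder, and the other two are still in the rack.
- **Jaw:** it stopped at about 24.5 mm of travel, short of the 28 mm end stop. The first images gave a slot of about 56 mm, which predicted 24 mm for two shims. The push held steady at about 27 N, roughly 20 N of it on the stack beyond the spring, with the fin gripped at 50 N.
- **Other things:** the final picture shows the mugs, bottle, cap, candle holder and red and pink decoys where they were.

- **Refused move:** one early move call was refused because its rows had no twist value, and nothing moved.
- **Camera mismatch:** the scene view disagreed with the top view by about 2 mm. The held shim's foot also looked about 5 mm higher than computed, but the touchdown heights matched the computed value.
- **Final view of the shims:** at the end the gripper hid them from the scene camera. Only part of the stack was visible, from the top.

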